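# Shade the light-sensitive vial

### The arm

A 6-joint arm with a two-finger parallel gripper is mounted at the origin on a cart in front of the work surface, level with it; the furniture and walls round the work are solid. World frame = base frame: x ahead of the robot, y to its left, z up, the work surface at z = 0. Lengths are in m, angles in degrees, forces in N, time in s.
With the tool pointing down it reaches from about 0.325 to 0.775 m from the base axis. Payload 5.5 kg.
Tool frame: the origin (TCP) lies at the centre of the arm's flange, where the gripper is bolted on; the fingertips stand 182 mm ahead of it and the grasp point (between the pads) lies 163 mm ahead of it; z points along the fingers, y is the direction in which the jaws open and shut (so a half turn about z gives the same grasp; the last joint's range is limited). The gripper opens to 88 mm and grips with 3 to 60 N. Pads are 20 mm wide; open, the fingers measure 115 mm over their backs; the gripper's body (75 mm by 178 mm) begins 61 mm behind the grasp point.
Start: joints at [69.918, 5.22, 70.514, -0, 104.267, -3.249], TCP at [0.174, 0.574, 0.405] pointing down, gripper open.
Joint ranges: [-164.24, 164.24], [-49.07, 125.15], [9.68, 141.18], [-86.29, 266.29], [3.28, 154.24], [-151.56, 151.56]. Speed limits (degrees/s): [147.25, 147.25, 172.46, 180, 180, 180].

### API

Orientations are given as [roll, pitch, yaw] about the fixed x, y, z axes, in that order (R = Rz(yaw) Ry(pitch) Rx(roll)).
In Python, from station import r gives the robot as it stands. The module is installed in compiled form; this text tells all that it offers. Calls block until the motion is done:
- r.reach(position, orientation): joint-space move of the TCP to a pose.
- r.servo_line(position, rotation=None, speed=0.15): straight line of the TCP; rotation=None keeps the orientation; speed is the mean speed in m/s.
- r.move_joints(angles): joint-space move.
- r.let_go() and r.grab(squeeze=None): open the fingers fully, or close them until they stop; squeeze is the grip in N (None keeps the last).
- r.wait(seconds).
- r.inverse_kinematics(position, orientation): joint angles nearest the present ones, or None.
- r.sense(): the state.
- r.snapshot(name): name is "scene" or "top" or "wrist"; returns a dict with "frame" (400x640x3 uint8, red, green, blue), "fx", "fy", "cx", "cy" (pixels), "R" (3x3) and "t" (3): a world point X has camera coordinates R X + t. Camera axes: x right, y down, z forward; pixel columns grow to the right and rows downward; lengths in m; the calibration is good to about 2 mm. A picture is of the moment at which its call begins. There is no depth.
A pose or a line that the arm cannot do raises r.IKError and nothing moves.
- r.hand_in(): hands the job in, once; it reports no verdict.
The state is a dict: "clock": time; "joints": joint angles; "joint_vel": joint speeds; "joint_torque": joint torques, N m; "tcp_pos": TCP position; "orientation": TCP orientation; "contact_force": force on the tool from outside, world axes, zero at the start; "torque": the same for the moment, N m; "opening": finger opening in m.
Only numpy, scipy, OpenCV 4.12 (cv2) and the standard library are available. Lean on these libraries where they do the work, as an engineer would, in place of code of your own. Each camera call takes 0.05 s, during which the arm holds its last target. There are 200 camera calls.

### The job

Four samples stand in a row on the exposure station; the brown glass bottles keep the light out by themselves, but the small pale vial with the blue cap does not. Slide the orange light shield along its rods until the pale vial stands under the middle of it and no brown bottle is under it, leaving the vial and the bottles standing where they are.

Things in the scene. Friction and masses are not known exactly. Their poses are not given: they have to be found in the camera images.
- station: Dark grey exposure station fixed to the worktop: a deck 100 (x) x 380 (y) x 12 mm high, a 40 mm high block at each end, two rods along its y axis. Origin under the middle of the deck, on the worktop; x across the row, y along it, z up. Four white-ringed places lie on its y axis at y = -120, -60, +60 and +120 mm, each taken by one sample (to within 3 mm in x and in y); which sample stands where changes.
- shield (a joint): Position of the light shield along the station's y axis in m: 0 with its middle over the station's middle, range -0.14 to +0.14. Starts within 8 mm of 0, between the second and the third place. It has dry friction of about 2.5 N and stays where it is left; it has no notches, and its end stops are 20 mm beyond the outer places.
- shield_mid (a point): Middle of the space under the orange shield, 45 mm above the worktop. The shield is a tunnel open at both ends (the station's +y and -y), 56 mm long along y and 62 mm wide; inside 56 mm wide; roof top 93 mm above the worktop, roof underside 90 mm. It clears every sample as it passes over them. Axes as the station's.
- knob_mid (a point): Half-way up the black upright knob in the middle of the shield's roof: a round post of 18 mm diameter that stands from 96 to 138 mm above the worktop, on a steel washer 26 mm wide and 3 mm high lying on the roof; this point is 116 mm above the worktop. Moves with the shield.
- vial_mid (a point): Centre of the loose small pale (cream body, blue cap) vial, 12 mm diameter, 42 mm high, standing on the deck.
- brown_1_mid (a point): Centre of a loose brown glass bottle with a white cap, 28 mm diameter, 62 mm high, standing on the deck (one of three alike).
- brown_2_mid (a point): Centre of a loose brown glass bottle with a white cap, 28 mm diameter, 62 mm high, standing on the deck (one of three alike).
- brown_3_mid (a point): Centre of a loose brown glass bottle with a white cap, 28 mm diameter, 62 mm high, standing on the deck (one of three alike).
Not all that is in view belongs to the job. Leave any purple or yellow look-alike of the part that bears brown_1_mid alone.

How it is judged (in metres and radians):
At the end, for the whole second after the job is handed in: The middle of the shield is within 14 mm of the pale vial along the rods, the shield is at rest, and the vial and all three bottles stand upright within 15 mm of where they stood (y of vial_mid in the frame of shield_mid between -0.014 and 0.014 m and x of vial_mid in the frame of shield_mid between -0.018 and 0.018 m and angle between each of vial_mid, brown_1_mid, brown_2_mid, brown_3_mid's own z axis and vertical below 0.15 rad and distance of each of vial_mid, brown_1_mid, brown_2_mid, brown_3_mid from where it was at the start of the episode below 0.015 m and velocity of joint shield between -0.01 and 0.01 m/s); the robot touches nothing.
It fails at once if a sample is knocked over (angle between any of vial_mid, brown_1_mid, brown_2_mid, brown_3_mid's own z axis and vertical above 0.5 rad).
It also fails if it takes over 32 s, if anything falls off the work surface, if the arm or the gripper's body presses on something with over 40 N, if the wrist force passes 120 N, or if a joint passes its speed limit or range.

## Working session

There is one attempt and no reset: what is moved stays moved. The work goes in short steps, each a Python script; the robot and the scene stay as the last script left them, time stands still between calls to the robot, and variables do not carry over. Pictures are saved under pics/ and viewed, on a budget of 10 in all, crops included, one or two more only if the job needs it, and the job is handed in when it is done.

```bash
mkdir -p pics; python3 - <<'E'
from station import r
import cv2,pickle
d={}
for n in("scene","top"):
    s=r.snapshot(n);d[n]=s;cv2.imwrite(f"pics/{n}0.png",s["frame"][:,:,::-1]);print(n,s["fx"],s["cx"],s["cy"],s["R"],s["t"])
pickle.dump(d,open("d0.pkl","wb"));print(r.sense())
E
```

```text
scene 450.2146806073368 321.4993927032088 201.93418714630994 [[ 0.67913221 -0.73369841 -0.02158897]
 [-0.38679035 -0.33271725 -0.86005375]
 [ 0.62383705  0.59244061 -0.50974646]] [-0.40116542  0.31899552  0.52799379]
top 423.40346276933127 322.23849901009356 201.14838128816675 [[-0.01721508 -0.99977347 -0.01251634]
 [-0.99150917  0.01868384 -0.12868753]
 [ 0.12889223  0.0101947  -0.9916062 ]] [0.05029868 0.61629471 0.87676247]
{'clock': 0.1, 'joints': array([ 6.99187813e+01,  5.26025180e+00,  7.05753473e+01,  1.04183968e-03,
        1.04265920e+02, -3.24897909e+00]), 'joint_vel': array([-0.03992304, -0.12604475, -0.10484992, -0.08672416,  0.06752372,
       -0.0243216 ]), 'joint_torque': array([ 2.13095416e-03, -4.47860634e+01, -4.07566881e+01,  6.98383176e-02,
        2.85368145e-02, -1.22869628e-04]), 'tcp_pos': array([0.17376476, 0.57434962, 0.40360081]), 'orientation': array([-1.79898701e+02, -6.76214479e-03,  1.63168010e+02]), 'contact_force': array([-0.57520093, -0.13035999, -0.21860361]), 'torque': array([0.00827223, 0.02566059, 0.06281702]), 'opening': 0.08784687931065571}
```

View pics/top0.png

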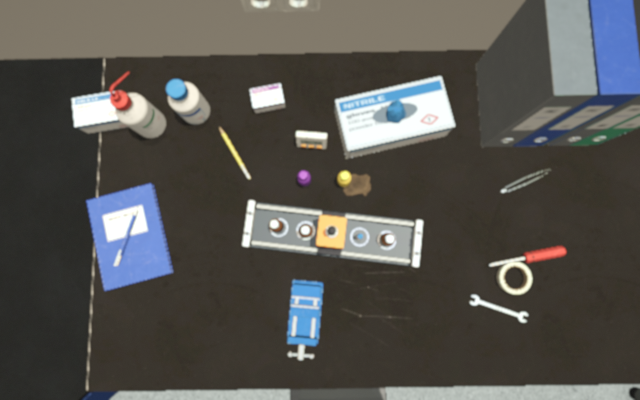

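View pics/scene0.png

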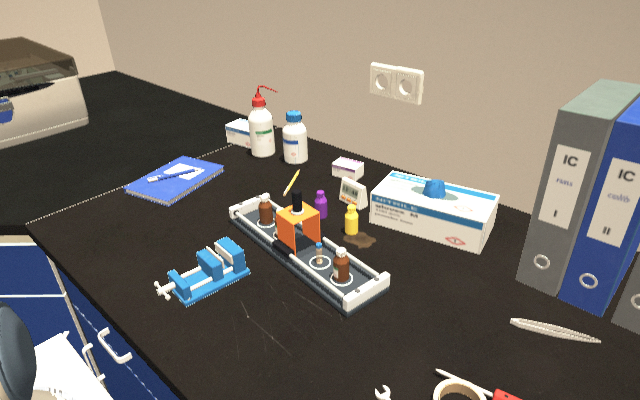

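The top view shows, left to right: a brown bottle (278,227), a brown bottle (306,231), the orange shield (331,231), a sample with a blue dot (360,237), and a brown bottle (388,239). Purple (304,178) and yellow (345,179) are look-alikes. The sample at (360,237), or (319,250) in the scene view, looks like the vial. I'll confirm that in one crop and measure it.

```bash
cat > h.py <<'E'
import numpy as np,cv2
def ray(s,u,v,z):
    R=np.array(s["R"]);c=-R.T@s["t"];d=R.T@np.array([(u-s["cx"])/s["fx"],(v-s["cy"])/s["fy"],1])
    return c+d*(z-c[2])/d[2]
def blobs(s,lo,hi,box,amin=3):
    x0,y0,x1,y1=box;m=cv2.inRange(cv2.cvtColor(np.ascontiguousarray(s["frame"]),cv2.COLOR_RGB2HSV),lo,hi)
    k=np.zeros_like(m);k[y0:y1,x0:x1]=m[y0:y1,x0:x1]
    n,l,st,c=cv2.connectedComponentsWithStats(k)
    return [(c[i],st[i]) for i in range(1,n) if st[i][4]>=amin]
E
python3 - <<'E'
import pickle,cv2,numpy as np
from h import *
d=pickle.load(open("d0.pkl","rb"));t=d["top"];s=d["scene"]
B=(235,195,430,272)
for nm,lo,hi,z in(("orange",(8,140,120),(22,255,255),.093),("white",(0,0,150),(179,60,255),.04),("blue",(95,80,50),(125,255,255),.054)):
    for c,st in blobs(t,lo,hi,B,4): print(nm,c.round(1),st,ray(t,*c,z).round(4))
for c,st in blobs(s,(95,100,50),(125,255,255),(300,230,340,270),4): print("scene blue",c,st,ray(s,*c,.05).round(4))
a=cv2.resize(t["frame"][195:275,235:430],None,fx=4,fy=4,interpolation=cv2.INTER_CUBIC)
b=cv2.resize(s["frame"][185:310,225:395],None,fx=2,fy=2,interpolation=cv2.INTER_CUBIC)
o=np.zeros((a.shape[0]+b.shape[0],a.shape[1],3),np.uint8);o[:a.shape[0]]=a;o[a.shape[0]:,:b.shape[1]]=b
cv2.imwrite("pics/crop.png",o[:,:,::-1])
E
```

```text
orange [279.6 227.1] [277 224   5   6  10] [0.5588 0.1259 0.093 ]
orange [323.5 233. ] [323 231   2   5   6] [0.5453 0.0372 0.093 ]
orange [327.3 246.7] [317 245  22   4  31] [0.5177 0.0301 0.093 ]
white [281.8 227.7] [ 242  200   81   53 2298] [0.5612 0.1272 0.04  ]
white [382.7 239.2] [ 341  214   83   54 3075] [ 0.5326 -0.0885  0.04  ]
white [264.5 225.2] [263 224   3   4   6] [0.5673 0.1644 0.04  ]
white [332.  232.3] [326 226  12  12  62] [0.5493 0.0193 0.04  ]
blue [359.9 235.7] [358 234   5   5  18] [ 0.5403 -0.039   0.054 ]
scene blue [318.4        244.83333333] [316 242   6   6  30] [ 0.5437 -0.0373  0.05  ]
```

View pics/crop.png

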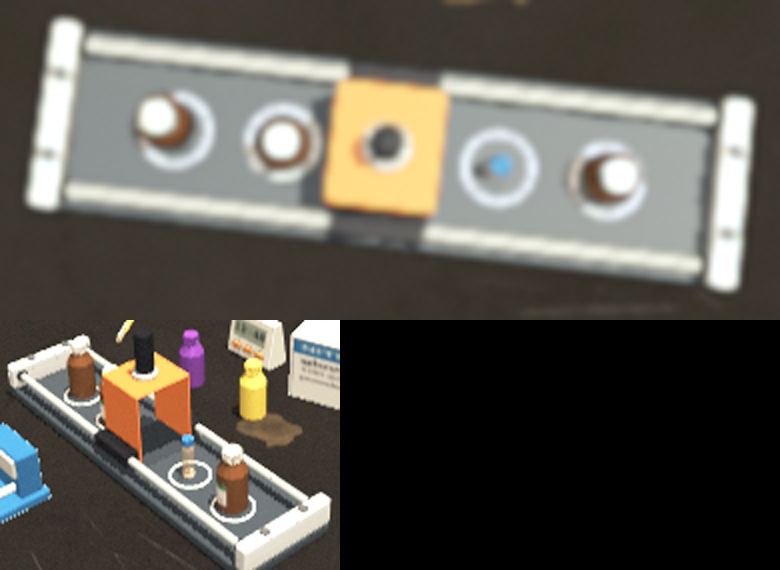

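The crop confirms it: a thin cream body with a blue cap sits in the ring just right of the shield, at crop (500,163). The other three samples have wide brown bodies with white caps. The end blocks are centred at crop (55,114) and (731,193), and the knob washer at (387,146). Next I'll compute the axis and grasp.

```bash
cat >> h.py <<'E'
import pickle
d=pickle.load(open("d0.pkl","rb"));t=d["top"]
P=lambda x,y,z:ray(t,235+x/4-.375,195+y/4-.375,z)
L,Rr=P(55,114,.04),P(731,193,.04);u=(Rr-L)/np.linalg.norm(Rr-L)
mid=(L+Rr)/2;knob=P(387,146,.096);vial=(ray(t,359.9,235.7,.054)+ray(d["scene"],318.4,244.8,.05))/2
E
python3 - <<'E'
from h import *
from station import r
print(u,np.linalg.norm(Rr-L),mid,knob,vial)
for n,p in(("mid",mid),("knob",knob),("vial",vial)):
    q=p-mid;print(n,(q@u).round(4),(u[0]*q[1]-u[1]*q[0]).round(4))
y0=np.degrees(np.arctan2(u[0],-u[1]))
for y in(y0,y0+180):print(y,r.inverse_kinematics([knob[0],knob[1],.37],[180,0,y]))
E
```

```text
[-0.13373203 -0.99101753  0.        ] 0.36465870098578557 [0.54796253 0.01855573 0.04      ] [0.54864002 0.02126118 0.096     ] [ 0.54207799 -0.03814253  0.052     ]
mid 0.0 0.0
knob -0.0028 0.0003
vial 0.057 0.0018
-7.685305616602477 [-1.33106357e+00 -2.89046022e+00  8.22371221e+01 -2.54444375e-14
  1.00653338e+02  9.63542421e+01]
172.31469438339752 [ -1.33106357  -2.89046022  82.23712211   0.         100.65333811
 -83.64575795]
```

The geometry is consistent: the vial is at 57 mm along the axis, near the 60 mm place, and the shield is at -2.8 mm. Now the grasp.

```bash
python3 - <<'E'
from h import *
from station import r
o=[180,0,172.31]
r.reach([knob[0],knob[1],.38],o)
r.servo_line([knob[0],knob[1],.286],speed=.08)
s=r.sense();print(s["clock"],s["contact_force"])
r.grab(8)
s=r.sense();print(s["clock"],s["contact_force"],s["opening"],s["tcp_pos"])
cv2.imwrite("pics/grasp.png",r.snapshot("scene")["frame"][120:340,180:440,::-1].repeat(2,0).repeat(2,1))
E
```

```text
3.8 [ 0.0937034  -0.28222691  0.2628386 ]
4.875 [-0.85704522 -1.26492604 -0.14867087] 0.017627425633859193 [0.54862575 0.02115968 0.28595285]
```

View pics/grasp.png

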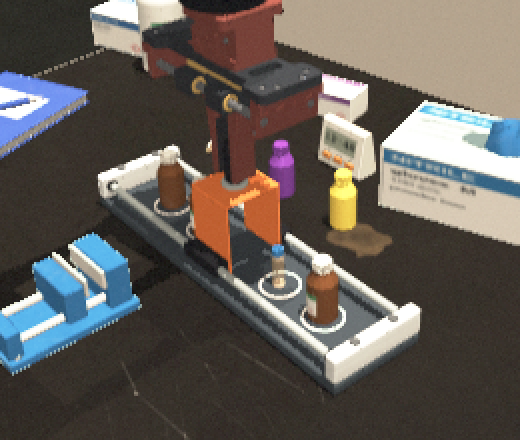

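The fingers hold the knob (shield at crop (235,215), opening 17.6 mm), and all samples are standing. Now slide, release and retreat.

```bash
python3 - <<'E'
from h import *
from station import r
p=np.array(r.sense()["tcp_pos"]);dist=(vial-p)[:2]@u[:2];q=p+u*dist
r.servo_line(q,speed=.04);s=r.sense();print(dist,s["clock"],s["contact_force"],s["tcp_pos"]-q,s["opening"])
r.wait(.3);r.let_go();s=r.sense();print(s["contact_force"],s["opening"])
r.servo_line([q[0],q[1],.40],speed=.12)
r.reach([.35,.35,.42],[180,0,172.31])
print(r.sense()["clock"])
a=r.snapshot("top");b=r.snapshot("scene");pickle.dump((a,b),open("d1.pkl","wb"))
A=cv2.resize(a["frame"][195:275,235:430],None,fx=4,fy=4,interpolation=cv2.INTER_CUBIC)
B=cv2.resize(b["frame"][185:310,225:395],None,fx=2,fy=2,interpolation=cv2.INTER_CUBIC)
o=np.zeros((570,780,3),np.uint8);o[:320]=A;o[320:,:340]=B
cv2.imwrite("pics/after.png",o[:,:,::-1])
E
```

```text
0.05962878113028977 6.5667 [-0.95469966  0.94673381 -0.64209717] [-7.64014692e-06 -3.31703299e-05 -1.55485390e-06] 0.01785101539088533
[ 0.45166399  0.45468897 -0.13761711] 0.08806015262556395
10.7167
```

View pics/after.png

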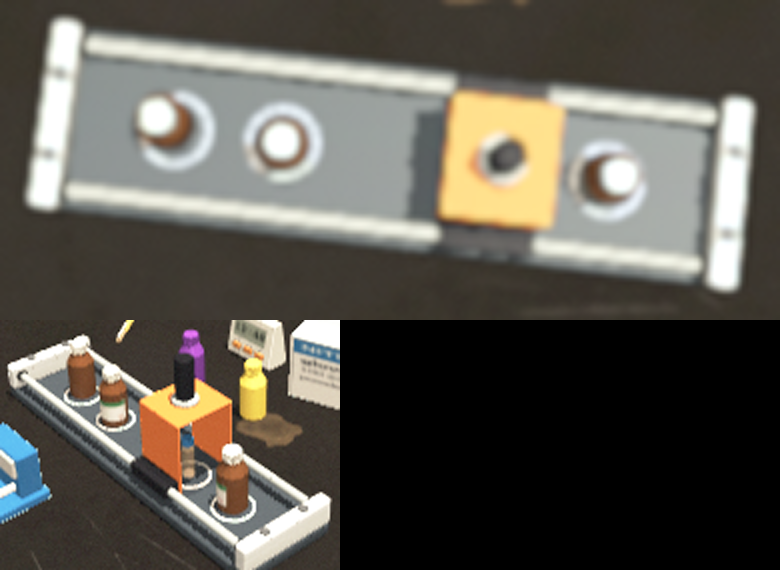

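The shield is now at crop (502,158). The vial stands inside it at scene crop (188,460), the same pixels as before, and the three bottles are unmoved and outside it. I'll do a quick number check and hand in.

```bash
python3 - <<'E'
from h import *
from station import r
k=P(502,158,.096);print("vial-shield along rods",(vial-k)[:2]@u[:2])
_,b=pickle.load(open("d1.pkl","rb"))
for c,st in blobs(b,(95,80,40),(125,255,255),(300,230,340,270),3): print("cap",c,st)
s=r.sense();print(s["contact_force"],s["clock"]);r.hand_in()
E
```

```text
vial-shield along rods 0.001677136166707413
cap [318.34375 244.625  ] [316 242   6   6  32]
[ 0.07592199  0.31187799 -1.26744965] 10.8167
the job is handed in; nothing more can be done
```

The orange shield now stands over the pale vial, and I handed the job in at about 10.8 s. I gripped the shield's knob, slid it 59.6 mm along the rods towards the vial, let go and moved the arm clear.

- **Position:** the middle of the shield measures about 1.7 mm from the vial along the rods, against a limit of 14 mm.
- **Vial:** its blue cap is within 0.2 pixels of where it was in the scene view, so it has not moved.
- **Bottles:** in the last pictures all three stand upright, look unmoved and are outside the shield.
- **Robot:** it touches nothing; the fingers opened fully before it moved away.

No check failed or disagreed with another.

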